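# Close and pin the specimen viewing chamber

## Task

The specimen pucks in the clamshell viewing chamber lie in a heap: spread them so that all four lie flat on the tray floor in a single layer. Then swing the lid down, put the locking pin from its block down through the lid's hole into the hole below, and press the pin down until its head sits on the lid and the lid is fully shut against its springy seal. Finish while still holding the pin pressed down so the chamber stays shut, and leave the well plate, the bottle and the tip box where they are.

Things in the scene. Friction and masses are not known exactly. Their poses are not given: they have to be found in the camera images.
- tray_centre (a point): Centre of the tray floor, 10 mm above the bench, in the fixed lower half of an aluminium clamshell chamber. Axes turn with the chamber: z up, +y to the hinge, -y to the closing side with the pin hole. Lower half: 140 mm (x) by 176 mm (y -95..+81 of this point), 30 mm high. Cavity: 110 mm (x -55..+55) by 124 mm (y -62..+62), 20 mm deep to the rim.
- base_hole (a point): Centre of the mouth of the pin hole in the lower half's front rim, 30 mm above the bench, 78.5 mm to -y of tray_centre: vertical through hole 13 mm in diameter, 30 mm deep. Axes as tray_centre. On the rim 40 mm to either side (x) a sprung rubber seal pad, 16 mm in diameter, sticks up 8 mm.
- hinge (a point): Middle of the lid's hinge line, 34 mm above the bench, 81 mm to +y of tray_centre; the line runs along the x of tray_centre. Let go after closing, the sprung seal pads hold the lid ajar at about 0.035 to 0.05 rad (6 to 8 mm at the pin hole); about 8 N straight down at the pin hole keeps it shut at 0.
- lid_hole (a point): Centre of the upper mouth of the pin hole in the lid (13 mm in diameter, through 8 mm). The hole lies 159.5 mm from the hinge line. With the lid shut it is straight above base_hole, 8 mm higher; z is the lid's outward normal (up when shut).
- lid (a joint): Lid angle, rad: 0 shut (upper face 38 mm above bench), pi/2 upright, beyond leans outward (+y), stop 2.3. Lid: grey frame with clear window, 140 mm along the hinge, 8 mm thick (hinge line at mid-thickness), reaching 3 to 176 mm from the hinge line. Starts wide open. Stiff hinge: stays where left (2 N at its edge moves it). It cannot close over pucks lying two deep.
- pin_head (a point): Middle of the steel locking pin's cylindrical head, 20 mm in diameter, 35 mm tall; z is the pin's axis, up; head underside 17.5 mm below this point. At the start the pin stands upright in the hole of a grey block 60 x 60 x 36 mm fixed to the bench, its head resting on the block. About 80 g.
- pin_tip (a point): Foot of the locking pin's shank (10 mm in diameter, 34 mm long, tapered over its last 4 mm), 51.5 mm below pin_head. With the head down on the shut lid it is 26 mm below base_hole.
- well_plate: White multi-well plate lying on the bench, 85 x 127 x 14 mm; origin at the centre of its underside. Bystander.
- reagent: Amber reagent bottle, 56 mm in diameter, 110 mm tall; origin at the centre of its underside. Bystander.
- tip_box: Box of pipette tips, 80 x 115 x 52 mm; origin at the centre of its underside. Bystander.
- puck0_c (a point): Centre of one of four like specimen pucks: white disc with a small dark specimen in its top, 28 mm in diameter, 14 mm thick, about 25 g, z along its axis. At the start three lie touching on the tray floor (centre 7 mm above it) and one lies on top of the three (centre 21 mm above it); tell which by height.
- puck1_c (a point): Centre of one of four like specimen pucks: white disc with a small dark specimen in its top, 28 mm in diameter, 14 mm thick, about 25 g, z along its axis. At the start three lie touching on the tray floor (centre 7 mm above it) and one lies on top of the three (centre 21 mm above it); tell which by height.
- puck2_c (a point): Centre of one of four like specimen pucks: white disc with a small dark specimen in its top, 28 mm in diameter, 14 mm thick, about 25 g, z along its axis. At the start three lie touching on the tray floor (centre 7 mm above it) and one lies on top of the three (centre 21 mm above it); tell which by height.
- puck3_c (a point): Centre of one of four like specimen pucks: white disc with a small dark specimen in its top, 28 mm in diameter, 14 mm thick, about 25 g, z along its axis. At the start three lie touching on the tray floor (centre 7 mm above it) and one lies on top of the three (centre 21 mm above it); tell which by height.

How it is judged (in metres and radians):
On the way, in this order (a step that is already met when the one before it is completed fails the run):
1. all four pucks lie flat on the tray floor, in one layer (z of puck0_c in the frame of tray_centre between 0.003 and 0.011 m and horizontal distance between each of puck0_c, puck1_c, puck2_c, puck3_c and tray_centre below 0.072 m and z of puck1_c in the frame of tray_centre between 0.003 and 0.011 m and z of puck2_c in the frame of tray_centre between 0.003 and 0.011 m and z of puck3_c in the frame of tray_centre between 0.003 and 0.011 m), for 0.2 s.
2. the lid is swung down onto its seal (all of step 1 and value of joint lid below 0.09 rad), for 0.1 s.
3. the pin passes through the lid's hole into the hole of the lower half (value of joint lid below 0.09 rad and z of pin_tip in the frame of base_hole below -0.005 m and horizontal distance between pin_tip and base_hole below 0.005 m), for 0.1 s.
At the end, for the whole second after the job is handed in: All four pucks on the tray floor (centres 3-11 mm above it, within 72 mm of its centre); pin in both holes (foot 22 mm or more below base_hole, within 5 mm of its axis); lid within 0.015 rad of shut; over 3 N between fingers and pin and between pin and lid (all of step 1 and z of pin_tip in the frame of base_hole below -0.022 m and horizontal distance between pin_tip and base_hole below 0.005 m and value of joint lid below 0.015 rad and contact force between pin and lid above 3 N and contact force between the fingers and pin above 3 N); the arm keeps its last pose, push and grip.
It fails at once if a bystander was pushed more than 30 mm (distance of any of well_plate, reagent, tip_box from where it was at the start of the episode above 0.03 m).
It also fails if it takes over 61 s, if anything falls off the work surface, if the arm or the gripper's body presses on something with over 40 N, if the wrist force passes 120 N, or if a joint passes its speed limit or range.

## Robot

A 6-joint arm with a two-finger parallel gripper is mounted at the origin on the work surface. World frame = base frame: x ahead of the robot, y to its left, z up, the work surface at z = 0. Lengths are in mm, angles in degrees, forces in N, time in s.
With the tool pointing down it reaches from about 300 to 850 mm from the base axis. Payload 4.2 kg.
Tool frame: the origin (TCP) lies midway between the tips of the shut fingers; the grasp point (between the pads) lies 19 mm behind it; z points along the fingers, y is the direction in which the jaws open and shut (so a half turn about z gives the same grasp; the last joint's range is limited). The gripper opens to 91 mm and grips with 3 to 60 N. Pads are 32 mm wide; open, the fingers measure 118 mm over their backs; the gripper's body (76 mm by 178 mm) begins 60 mm behind the grasp point.
Start: joints at [65.89, 18.312, 89.639, -0, 72.044, -1.146], TCP at [224.343, 529.446, 213.976] pointing down, gripper open.
Joint ranges: [-177.97, 177.97], [-48.28, 115.42], [12.27, 149.76], [-77.06, 257.06], [2.81, 150.46], [-146.56, 146.56]. Speed limits (degrees/s): [147.25, 147.25, 180, 180, 180, 180].

## Interface

Orientations are given as [roll, pitch, yaw] about the fixed x, y, z axes, in that order (R = Rz(yaw) Ry(pitch) Rx(roll)).
In Python, from workcell import * gives the robot as it stands.
- The arm moves only by the tool arm_command, never from a script. Its argument "deltas" is text: rows parted by semicolons, each of 7 numbers parted by spaces: the shift along the tool's x, y, z in mm, then the turn, a rotation vector about the tool's x, y, z in degrees, then the finger opening in mm, from 0 to 91.2. In form: x y z wx wy wz hand; .... A call has 1 to 5 rows; each row shifts and turns the commanded pose from where the row before left it, along the tool's axes as they then stand; what a row does not reach is not made up. A row lasts 1/8 s, in which the tool goes at most 62.5 mm and 10.7 degrees, less where a joint would pass 70% of its speed; a pose out of reach is approached as far as the arm can. A call is refused whole if a number of a shift passes 62.5 or a number of a turn 10.7, either way. A call with a gripper value outside its range is refused whole. The fingers move at their own pace and stop on an object; "force" is the grip in N (left out, the last holds). Time passes only in rows, so rows that do not move let the fingers close. It gives the time, the measured TCP pose, the force and the opening at its end, in the units of the state.
- state(): the state, without advancing time (a new reading comes with each control period).
- grab_frame(name): name is "scene" or "side" or "wrist"; returns the picture (420x560x3 uint8, red, green, blue); there is no depth.
- camera_model(name): a dict with "fx", "fy", "cx", "cy" (pixels), "k1" (the pictures are not rectified: a ray, as slopes to the right and down, at radius r is drawn at 1 + k1 r^2 times it, then the intrinsics apply), "rvec" (rotation vector, rad) and "tvec" (3), from world to camera coordinates, as OpenCV has them; the wrist camera has in their place "mount" (4x4, takes a point from camera to tool coordinates, whose origin is the TCP and whose axes are the flange's). Camera axes: x right, y down, z forward; pixel columns grow to the right and rows downward; lengths in mm; the calibration is good to about 2 mm. A picture is of the moment at which its call begins: read the wrist's pose just before it. camera_model takes no time and is no camera call.
- job_done(): hands the job in, once; it reports no verdict.
The state is a dict: "time_s": time; "qpos": joint angles; "qvel": joint speeds; "effort": joint torques, N m; "ee_pos": TCP position; "ee_rot": TCP orientation; "force": force on the tool from outside, world axes, zero at the start; "torque": the same for the moment, N m; "gripper_width": finger opening in mm.
Only numpy, scipy, OpenCV 4.12 (cv2) and the standard library are available. Lean on these libraries where they do the work, as an engineer would, in place of code of your own. Each camera call takes 0.05 s, during which the arm holds its last target. There are 200 camera calls.

## Working session

There is one attempt and no reset: what is moved stays moved. The work goes in short steps, Python scripts to look and compute and a tool call to move; the robot and the scene stay as the last step left them, time stands still between calls to the robot, and variables do not carry over. Pictures are saved under pics/ and viewed, about 8 in all and at most 12, crops included, and the job is handed in when it is done.

Besides the shell and the picture viewer there is one more tool, called after ">>>" as name(argument=value, ...) on one line, values as JSON. arm_command: Moves the arm, as the interface text tells. Its arguments: {"type":"object","properties":{"deltas":{"type":"string"},"force":{"type":"number"}},"required":["deltas"]}

```bash
mkdir -p pics; ls
cat > h.py <<'E'
from workcell import *
import numpy as np, cv2
from scipy.spatial.transform import Rotation as R
def snap(n,f):
    s=state(); im=grab_frame(n); cv2.imwrite(f'pics/{f}.png',im[:,:,::-1]); return s,im
def cam(n,s=None):
    m=camera_model(n); K=(m['fx'],m['fy'],m['cx'],m['cy'],m['k1'])
    if n=='wrist':
        T=np.eye(4); T[:3,:3]=R.from_euler('xyz',s['ee_rot'],degrees=True).as_matrix(); T[:3,3]=s['ee_pos']
        W=T@np.array(m['mount']); return K,W[:3,:3],W[:3,3]
    Rm=R.from_rotvec(m['rvec']).as_matrix(); return K,Rm.T,-Rm.T@np.array(m['tvec'])
def ray(n,uv,s=None):
    (fx,fy,cx,cy,k),Rw,o=cam(n,s); d=np.array([(uv[0]-cx)/fx,(uv[1]-cy)/fy]); u=d.copy()
    for _ in range(20): u=d/(1+k*(u@u))
    return o,Rw@np.array([u[0],u[1],1])
def onz(n,uv,z,s=None):
    o,d=ray(n,uv,s); return o+d*(z-o[2])/d[2]
def proj(n,p,s=None):
    (fx,fy,cx,cy,k),Rw,o=cam(n,s); c=Rw.T@(np.array(p)-o); u=c[:2]/c[2]; u=u*(1+k*(u@u)); return np.array([fx*u[0]+cx,fy*u[1]+cy])
def tri(a,b):
    A=[];B=[]
    for o,d in (a,b):
        d=d/np.linalg.norm(d); P=np.eye(3)-np.outer(d,d); A.append(P);B.append(P@o)
    return np.linalg.lstsq(np.vstack(A),np.hstack(B),rcond=None)[0]
def tool(dw,s):  # world vector into tool axes
    return R.from_euler('xyz',s['ee_rot'],degrees=True).inv().apply(dw)
E
python3 - <<'E'
from h import *
s=state(); print(s)
ims=[snap(n,n+'0')[1] for n in('scene','side','wrist')]
for n in('scene','side'): print(n,cam(n))
print(camera_model('wrist'))
big=np.zeros((420,1120,3),np.uint8)
E
```

```text
pics
{'time_s': 0.0, 'qpos': array([ 6.58896223e+01,  1.83503711e+01,  8.97070874e+01, -1.42664069e-03,
        7.20433225e+01, -1.14574885e+00]), 'qvel': array([-0.00133987,  0.04509672, -0.07726988, -0.00708914,  0.02696811,
        0.0020177 ]), 'effort': array([-6.81897618e-04, -4.12478936e+01, -2.31966662e+01,  7.25296210e-02,
        4.58408170e-02, -1.55895227e-04]), 'ee_pos': array([224.13991492, 528.96026883, 213.12839574]), 'ee_rot': array([-1.79899212e+02, -6.59088856e-04,  1.57035812e+02]), 'force': array([ 0.45627106, -0.29880496,  0.53002868]), 'torque': array([-0.01081979,  0.02961547,  0.01774385]), 'gripper_width': 91.13602921953795}
scene ((528.0021636102268, 528.0021636102268, 273.61198825281036, 209.88102741127943, 0.009251636981761771), array([[ 0.75342434,  0.37710956, -0.53864659],
       [ 0.657399  , -0.41537846,  0.62871876],
       [ 0.01335366, -0.82779775, -0.56086769]]), array([1175.42860625, -781.91758441,  650.64282282]))
side ((398.0287691670581, 398.0287691670581, 284.5776823564715, 202.86417203455903, -0.05640596098726629), array([[-0.95661421, -0.13077383,  0.26036023],
       [-0.29068656,  0.48899463, -0.82242664],
       [-0.01976288, -0.86242823, -0.50579341]]), array([399.83528589, 634.16355343, 545.34597955]))
{'fx': 328.8808073262176, 'fy': 328.8808073262176, 'cx': 273.4966851814461, 'cy': 212.99977105287616, 'k1': 0.017855828031382772, 'mount': array([[ 1.82498560e-04, -9.55413862e-01, -2.95269907e-01,
         8.42382134e+01],
       [ 9.99999981e-01,  1.55245017e-04,  1.15742631e-04,
         1.20979165e+00],
       [-6.47429324e-05, -2.95269923e-01,  9.55413873e-01,
        -1.70283820e+02],
       [ 0.00000000e+00,  0.00000000e+00,  0.00000000e+00,
         1.00000000e+00]])}
```

View pics/scene0.png

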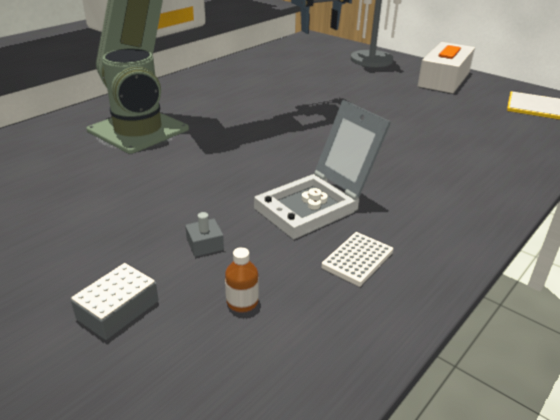

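View pics/side0.png

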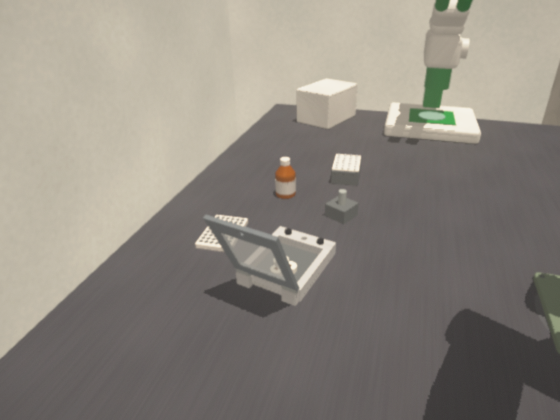

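Run:
```python
from h import *
P=lambda n,u,v,z: print(n,(u,v),z,onz(n,(u,v),z).round(0))
P('scene',268,199,38);P('scene',291,216,38);P('side',289,231,38);P('side',320,241,38)
P('scene',203,216,70);P('side',343,192,70)
print('pin',tri(ray('scene',(203,216)),ray('side',(343,192))).round(0))
print('bottle top',tri(ray('scene',(241,253)),ray('side',(285,161))).round(0))
print('plate',onz('scene',(358,257),14).round(0),'tip',onz('scene',(115,292),52).round(0))
for a,b in (((354,104),(212,218)),((387,123),(285,248))): print('lidtop',tri(ray('scene',a),ray('side',b)).round(0))
print('puck',tri(ray('scene',(316,193)),ray('side',(283,262))).round(0))
a=cv2.imread('pics/scene0.png')[90:260,170:400]; cv2.imwrite('pics/c1.png',cv2.resize(a,None,fx=3.4,fy=3.4,interpolation=2))
```

```text
scene (268, 199) 38 [551. -72.  38.]
scene (291, 216) 38 [628. -88.  38.]
side (289, 231) 38 [615. -74.  38.]
side (320, 241) 38 [540. -55.  38.]
scene (203, 216) 70 [ 531. -238.   70.]
side (343, 192) 70 [ 521. -227.   70.]
pin [ 523. -233.   65.]
bottle top [ 692. -299.  102.]
plate [788. -81.  14.] tip [ 566. -465.   52.]
lidtop [643. 145. 209.]
lidtop [605. 182. 162.]
puck [601.  27.  29.]
```

View pics/c1.png

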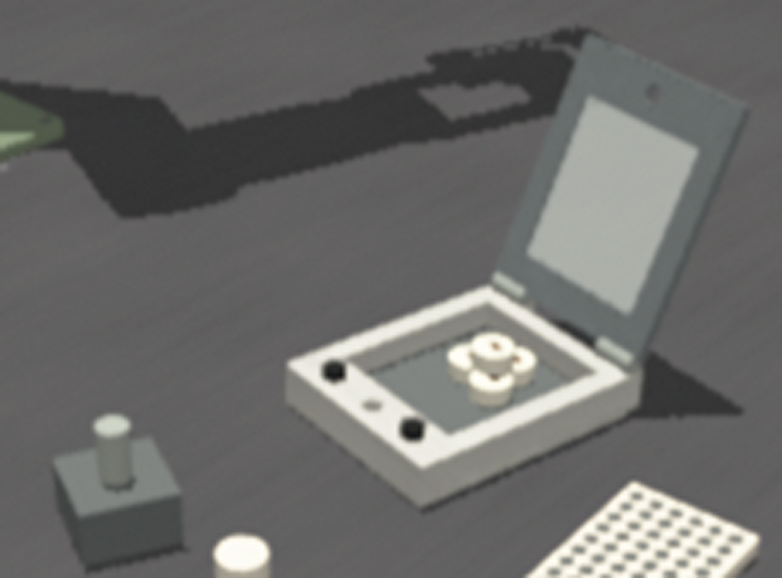

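The scene crop shows the chamber with the lid a little past upright, the pads at (268,199) and (291,216), the base hole near (280,209), the puck heap near (316,193) and the pin head near (203,216). Next I'll take a closer look with the wrist camera.

```bash
cat >> h.py <<'E'
def plan(pos,rpy=None,n=None,grip=91,p0=None,r0=None):
    """rows from the current pose (or p0,r0) to a world pose"""
    s=state(); p=np.array(s['ee_pos'] if p0 is None else p0,float)
    q=R.from_euler('xyz',s['ee_rot'] if r0 is None else r0,degrees=True)
    qt=q if rpy is None else R.from_euler('xyz',rpy,degrees=True); pos=np.array(pos,float)
    w=(q.inv()*qt).as_rotvec(degrees=True); d=pos-p
    if n is None: n=int(max(np.ceil(np.linalg.norm(d)/60),np.ceil(np.linalg.norm(w)/10.5),1))
    rows=[]
    for i in range(n):
        dt=np.round(q.inv().apply((pos-p)/(n-i)),1); wv=np.round((q.inv()*qt).as_rotvec(degrees=True)/(n-i),1)
        rows.append(' '.join('%g'%x for x in [*dt,*wv,grip])); p=p+q.apply(dt); q=q*R.from_rotvec(wv,degrees=True)
    for i in range(0,n,5): print('; '.join(rows[i:i+5]))
    return pos,q.as_euler('xyz',degrees=True)
E
python3 - <<'E'
from h import *
p,r=plan((224,529,290),(180,0,157),2)
plan((560,-110,270),(180,0,78),15,p0=p,r0=r)
E
```

```text
0.1 -0.1 -38.3 -0 -0 0 91; 0 -0.2 -38.4 -0.1 -0 0 91
-37.2 -30.5 1.3 0 -0 5.3 91; -39.9 -26.9 1.3 0 -0 5.3 91; -42.2 -23.1 1.3 0 -0 5.3 91; -44.2 -19.1 1.3 0 -0 5.3 91; -45.8 -15 1.3 0 -0 5.3 91
-46.9 -10.7 1.3 0 -0 5.3 91; -47.7 -6.3 1.3 0 -0 5.2 91; -48.1 -1.9 1.3 0 -0 5.3 91; -48.1 2.5 1.3 0 -0 5.2 91; -47.6 6.9 1.3 0 -0 5.3 91
-46.8 11.2 1.4 0 -0 5.2 91; -45.6 15.4 1.3 0 -0 5.3 91; -44 19.6 1.4 0 -0 5.2 91; -42 23.5 1.3 0 -0 5.3 91; -39.6 27.3 1.4 0 -0 5.2 91
```

>>> arm_command(deltas="0 0 -38 0 0 0 45; 0 0 -38 0 0 0 45; -37 -31 1.3 0 0 5.3 45; -40 -27 1.3 0 0 5.3 45; -42 -23 1.3 0 0 5.3 45")

```text
time_s: 0.78
ee_pos: [291.4, 400.0, 285.8]
ee_rot: [-180.0, 0.0, 141.0]
force: [0.7, -0.2, 0.8]
gripper_width: 45.8
```

>>> arm_command(deltas="-44 -19 1.3 0 0 5.3 45; -46 -15 1.3 0 0 5.3 45; -47 -11 1.3 0 0 5.3 45; -48 -6 1.3 0 0 5.3 45; -48 -2 1.3 0 0 5.3 45")

```text
time_s: 1.4
ee_pos: [403.5, 186.5, 279.4]
ee_rot: [180.0, -0.0, 114.5]
force: [0.1, 0.2, 0.1]
gripper_width: 45.0
```

>>> arm_command(deltas="-48 2.5 1.3 0 0 5.3 45; -48 7 1.3 0 0 5.3 45; -47 11 1.3 0 0 5.3 45; -46 15 1.3 0 0 5.3 45; -44 20 1.3 0 0 5.2 45")

```text
time_s: 2.02
ee_pos: [514.7, -27.9, 272.8]
ee_rot: [-180.0, -0.0, 88.0]
force: [0.4, 0.7, 0.8]
gripper_width: 45.4
```

>>> arm_command(deltas="-42 23.5 1.3 0 0 5.2 45; -40 27 1.3 0 0 5.2 45; 0 0 0 0 0 0 45")

```text
time_s: 2.4
ee_pos: [559.3, -114.6, 269.2]
ee_rot: [-179.9, 0.0, 77.6]
force: [0.1, 0.1, 0.6]
gripper_width: 45.2
```

Run:
```python
from h import *
s,im=snap('wrist','w1'); print(s['ee_pos'],s['ee_rot'],s['qpos'].round(1),s['time_s'],s['gripper_width'])
```

```text
[ 559.25450722 -114.63063477  269.15757749] [-1.79920613e+02  2.58011961e-02  7.76258721e+01] [-12.7  16.3  84.5  -0.   79.2  -0.3] 2.4 45.18569164192718
```

View pics/w1.png

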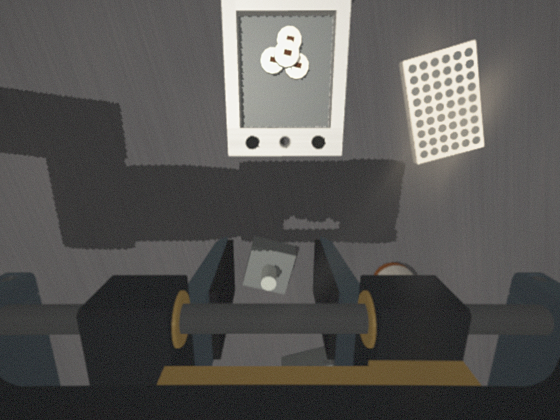

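The wrist view shows the pads at (252,142) and (318,142), the base hole at (285,142), the pin head at (268,283), and the heap at (261–309, 26–79) with the top puck near (288,52).

```bash
cat > m.py <<'E'
from h import *
E
python3 - <<'E'
from h import *
import pickle
s=dict(ee_pos=[559.2545,-114.6306,269.1576],ee_rot=[-179.9206,0.0258,77.6259])
im=cv2.imread('pics/w1.png'); g=cv2.cvtColor(im,cv2.COLOR_BGR2GRAY)
def cen(u,v,r,thr,dark=True):
    a=g[v-r:v+r+1,u-r:u+r+1]; m=(a<thr if dark else a>thr).astype(np.uint8)
    n,l,st,c=cv2.connectedComponentsWithStats(m); k=1+np.argmax(st[1:,4]); return c[k]+[u-r,v-r],st[k]
A,sa=cen(252,142,9,80);B,sb=cen(318,142,9,80);print(A,sa,B,sb)
H,sh=cen(285,141,8,150);print('hole',H,sh)
a=onz('wrist',A,38,s);b=onz('wrist',B,38,s);h=onz('wrist',H,30,s)
print(a,b,np.linalg.norm(b-a),h,(a+b)/2)
ex=(b-a)/np.linalg.norm(b-a);ex[2]=0; ey=np.array([-ex[1],ex[0],0]); print('yaw',np.degrees(np.arctan2(ex[1],ex[0])))
h2=(a+b)/2; c=h2+78.5*ey; c[2]=10; print('tray c',c)
print('cavity corners px',[proj('wrist',c+ex*i*55+ey*j*62+[0,0,20],s).round(0).tolist() for i,j in((-1,-1),(1,-1),(1,1),(-1,1))])
for uv,z in(((288,52),38),((290,38),24),((272,61),24),((298,66),24)):
    p=onz('wrist',uv,z,s)-c; print(uv,(p@ex).round(1),(p@ey).round(1), (p+c).round(1))
print('pin',onz('wrist',(268,283),71,s), onz('scene',(203,216),71))
crop=cv2.resize(im[15:95,230:345],None,fx=6,fy=6,interpolation=2)
c2=cv2.resize(im[235:300,240:305],(390,390),interpolation=2); o=np.zeros((480,1080,3),np.uint8); o[:,:690]=crop;o[:390,690:]=c2
cv2.imwrite('pics/c2.png',cv2.resize(o,(800,356)))
E
```

```text
[252.01834862 142.0733945 ] [  3   4  13  11 109] [317.92727273 141.92727273] [  3   4  13  11 110]
hole [284.34939759 141.30120482] [ 3  4 10 10 83]
[544.53684998 -60.2889493   38.        ] [621.58779424 -77.01148148  38.        ] 78.84472775209946 [582.61119034 -68.40367846  30.        ] [583.06232211 -68.65021539  38.        ]
yaw -12.245122913335432
tray c [599.71173944   8.06384396  10.        ]
cavity corners px [[239.0, 128.0], [331.0, 127.0], [337.0, 9.0], [235.0, 9.0]]
(288, 52) 2.5 18.9 [606.2  26.   38. ]
(290, 38) 5.1 35.3 [612.2  41.5  24. ]
(272, 61) -15.3 11.7 [587.3  22.7  24. ]
(298, 66) 14.8 6.4 [615.5  11.1  24. ]
pin [ 526.44879306 -230.94004957   71.        ] [ 532.20025952 -238.98454926   71.        ]
```

View pics/c2.png

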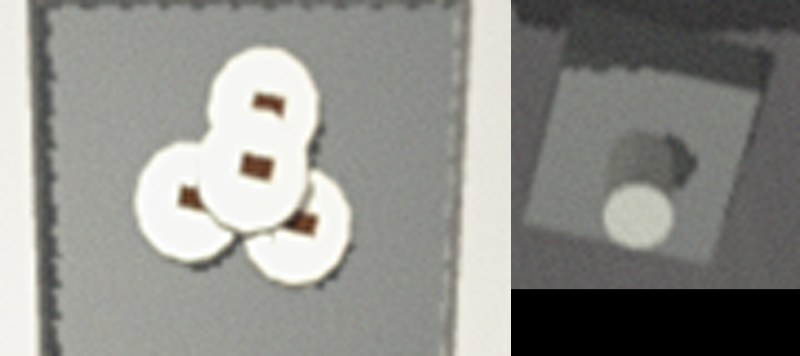

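Run:
```python
from h import *
a=np.radians(-12.25);ex=np.array([np.cos(a),np.sin(a),0]);ey=np.array([-ex[1],ex[0],0]);c=np.array([599.7,8.1,10])
def onx(n,uv,x0):
    o,d=ray(n,uv); t=(x0-(o-c)@ex)/(d@ex); p=o+d*t-c; return (p@ey).round(1),(p[2]+10).round(1)
f=lambda u,v:(170+u/3.4,90+v/3.4)
for n,uv,x in(('scene',f(652,92),0),('scene',f(586,38),-70),('scene',f(746,107),70),('side',(212,218),70),('side',(285,248),-70)):
    y,z=onx(n,uv,x); print(n,uv,y,z,'ang',np.pi-np.arctan2(z-34,y-81), np.hypot(y-81,z-34))
for ch in((1.5,16,28),(0,-38,28)): print(ch,(c+ex*ch[0]+ey*ch[1])[:2])
t=c+ex*1.5+ey*16; 
p,r=plan((t[0],t[1],120),(180,0,77.75),5,45); plan((t[0],t[1],28),None,3,45,p,r)
```

```text
scene (361.7647058823529, 117.05882352941177) 138.3 179.5 ang 1.945958971373474 156.37627697320332
scene (342.3529411764706, 101.17647058823529) 145.0 190.5 ang 1.958990635911025 169.08060208078277
scene (389.4117647058823, 121.47058823529412) 146.8 193.2 ang 1.9627295459070961 172.26224194523883
side (212, 218) 128.2 177.8 ang 1.8879501730744344 151.34820778588693
side (285, 248) 120.9 157.4 ang 1.883524936271558 129.69028490985747
(1.5, 16, 28) [604.56068941  23.4174312 ]
(0, -38, 28) [591.63724846 -29.03478205]
28.6 3.3 29.9 -0 -0 -0 45; 28.6 3.3 29.9 -0 -0 -0 45; 28.6 3.3 29.9 -0 -0 -0 45; 28.6 3.2 29.9 -0.1 -0 -0 45; 28.6 3.2 29.9 -0 -0 -0 45
-0 0 30.7 0 0 0 45; -0 0 30.6 0 0 0 45; -0 0 30.7 0 0 0 45
```

>>> arm_command(deltas="28.6 3.3 30 0 0 0 45; 28.6 3.3 30 0 0 0 45; 28.6 3.3 30 0 0 0 45; 28.6 3.2 30 0 0 0 45; 28.6 3.2 30 0 0 0 45")

```text
time_s: 3.08
ee_pos: [603.9, 26.6, 119.9]
ee_rot: [-180.0, -0.0, 78.0]
force: [0.2, -1.0, 0.4]
gripper_width: 45.1
```

>>> arm_command(deltas="0 0 30 0 0 0 45; 0 0 20 0 0 0 45; 0 0 10 0 0 0 45; 0 0 0 0 0 0 45")

```text
time_s: 3.58
ee_pos: [604.0, 24.9, 60.4]
ee_rot: [-180.0, -0.0, 77.9]
force: [0.6, -0.3, 0.4]
gripper_width: 44.9
```

Run:
```python
from h import *
s,im=snap('wrist','w2'); print(s['ee_pos'],s['ee_rot'],s['time_s'])
t=[604.5,23.4,38]; print(proj('wrist',t,s), proj('wrist',s['ee_pos'],s))
```

```text
[604.02235479  24.93088865  60.39028681] [-1.79950646e+02 -2.35274942e-03  7.78876914e+01] 3.575
[274.59695302 253.71742791] [273.29450917 267.70092947]
```

View pics/w2.png

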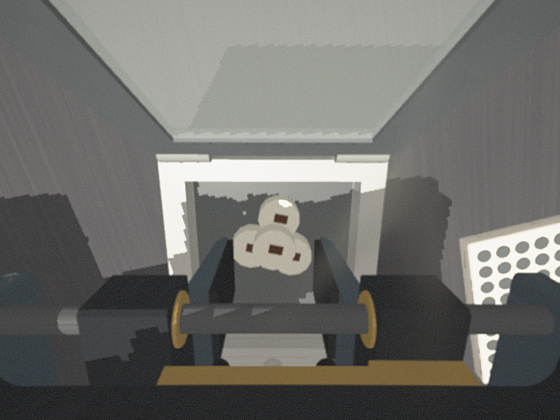

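The top puck is centred near (276,247) between the fingers, and the lid is clear of the gripper. I'll grasp it now.

>>> arm_command(deltas="1 0.5 16 0 0 0 45; 1 0.5 15 0 0 0 45; 0 0 0 0 0 0 20; 0 0 0 0 0 0 20; 0 0 0 0 0 0 20", force=12)

```text
time_s: 4.25
ee_pos: [606.4, 26.0, 29.8]
ee_rot: [180.0, -0.0, 77.8]
force: [0.1, 0.2, -0.2]
gripper_width: 27.1
```

>>> arm_command(deltas="0 0 0 0 0 0 20; 0 0 -15 0 0 0 20; 0 0 -15 0 0 0 20")

```text
time_s: 4.62
ee_pos: [606.4, 26.1, 60.9]
ee_rot: [179.9, -0.0, 77.8]
force: [-0.0, -0.2, -0.6]
gripper_width: 27.4
```

>>> arm_command(deltas="-29 0 0 0 0 0 20; -28 0 0 0 0 0 20; 0 0 24 0 0 0 20; 0 0 16 0 0 0 20; 0 0 4 0 0 0 20")

```text
time_s: 5.25
ee_pos: [593.3, -29.4, 15.0]
ee_rot: [-179.9, 0.0, 77.9]
force: [-5.3, 0.0, 14.5]
gripper_width: 27.2
```

>>> arm_command(deltas="0 0 0 0 0 0 20; 0 0 0 0 0 0 45; 0 0 0 0 0 0 45; 0 0 -20 0 0 0 45; 0 0 -40 0 0 0 45")

```text
time_s: 5.88
ee_pos: [592.8, -29.5, 74.7]
ee_rot: [-179.8, 0.0, 77.8]
force: [0.5, -0.5, 0.4]
gripper_width: 45.2
```

Run:
```python
from h import *
s,im=snap('wrist','w3'); print(s['ee_pos'],s['ee_rot'],s['time_s'])
```

```text
[592.78597177 -29.53980984  74.70603302] [-1.79780038e+02  2.70933370e-02  7.78403667e+01] 5.875
```

View pics/w3.png

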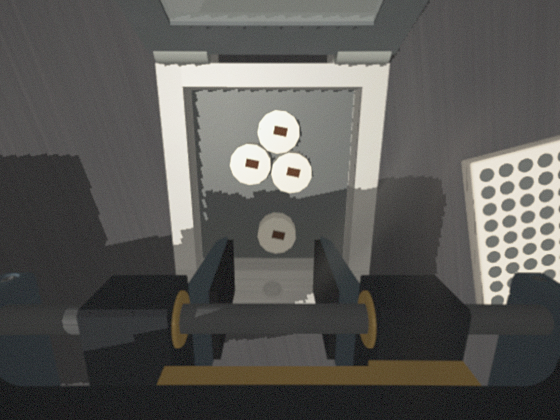

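All four pucks lie flat and separate, at (279,131), (250,164), (291,172) and (277,233), with the base hole at (272,289). Next comes the lid.

Run:
```python
from h import *
s=dict(ee_pos=[592.786,-29.540,74.706],ee_rot=[-179.78,0.027,77.840])
a=np.radians(-12.25);ex=np.array([np.cos(a),np.sin(a),0]);ey=np.array([-ex[1],ex[0],0]);c=np.array([599.7,8.1,10])
h=onz('wrist',(272.5,289),30,s);print('hole',h,'pred',c-78.5*ey)
m=onz('wrist',(275,88),30,s);print('far edge mid y',(m-c)@ey,(m-c)@ex)
for uv in((279,131),(250,164),(291,172),(277,233)):
    p=onz('wrist',uv,24,s)-c;print((p@ex).round(1),(p@ey).round(1))
W=lambda y,z:(c+ey*y)*[1,1,0]+[0,0,z]
p,r=plan(W(-38,290),(180,0,77.75),4,0)
p,r=plan(W(205,290),None,5,0,p,r)
p,r=plan(W(205,160),None,3,0,p,r)
print('push')
ang=lambda t,rr:W(81-rr*np.cos(t)+4*np.sin(t)+16, 34+rr*np.sin(t)+4*np.cos(t))
p,r=plan(W(170,162),None,1,0,p,r)
p,r=plan(ang(np.pi/2,128),None,3,0,p,r)
for d in(80,70,60,50,40,30,20,12,7,3.5,1.5):
    p,r=plan(ang(np.radians(d),128 if d>30 else 140),None,1,0,p,r); print(d,p)
```

```text
hole [583.62847835 -68.21035156  30.        ] pred [583.04405274 -68.61264186  10.        ]
far edge mid y 60.524279964369235 1.8954549553020872
4.6 34.7
-14.8 13.2
12.9 7.8
3.6 -36.3
-0 -0.9 -52.2 0.1 -0 0 0; -0 -1 -52.2 0.1 -0 0 0; -0.1 -1.1 -52.2 0.1 -0 0 0; -0 -1.2 -52.1 0.2 -0.1 0.1 0
48.6 -0 -0 0 0 0 0; 48.6 -0 -0 0 0 0 0; 48.6 -0 -0 0 0 0 0; 48.6 -0 -0.1 0 0 0 0; 48.6 -0 -0 0 0 0 0
0 0 43.3 0 0 0 0; 0 0 43.3 0 0 0 0; 0.1 0.1 43.4 0 0 0 0
push
-35 0 -2 0 0 0 0
-23 0 0 0 0 0 0; -23 0 0 0 0 0 0; -23 0 0 0 0 0 0
-22.3 0 1.3 0 0 0 0
80 [616.400985    85.02007311 160.7499851 ]
-21.7 0 5.1 0 0 0 0
70 [611.78992453  63.78281621 155.64873603]
-20.5 0 8.8 0 0 0 0
60 [607.4368682   43.73385437 146.85125168]
-18.7 0 12.2 0 0 0 0
50 [603.47408143  25.48236514 134.62483916]
-16.3 0 15.3 0 0 0 0
40 [600.0219715    9.5829108  119.34099181]
-23.8 0 11.9 0 0 0 0
30 [594.98041396 -13.63709536 107.46410162]
-10.9 0 21.8 0 0 0 0
20 [592.65805936 -24.33321212  85.64159055]
-5.9 0 18.6 0 0 0 0
12 [591.40193974 -30.11854829  67.02022712]
-2.4 0 12 0 0 0 0
7 [590.90120754 -32.42478098  55.03189268]
-1 0 8.5 0 0 0 0
3.5 [590.68357822 -33.42712083  46.53933473]
-0.4 0 4.9 0 0 0 0
1.5 [590.60875587 -33.77173169  41.66340206]
```

>>> arm_command(deltas="0 -1 -52 0.1 0 0 0; 0 -1 -52 0 0 0 0; 0 -1 -52 0 0 0 0; 0 -1 -52 0 0 0 0; 48.6 0 -6 0 0 0 0", force=20)

```text
time_s: 6.55
ee_pos: [602.4, 16.9, 294.9]
ee_rot: [179.5, -0.1, 77.6]
force: [0.5, 0.4, -1.0]
gripper_width: 0.8
```

>>> arm_command(deltas="48.6 0 0 0 0 0 0; 48.6 0 0 0 0 0 0; 48.6 0 0 0 0 0 0; 48.6 0 0 0 0 0 0; 0 0 43 0 0 0 0")

```text
time_s: 7.18
ee_pos: [643.8, 213.1, 249.1]
ee_rot: [179.7, -0.3, 78.1]
force: [0.1, -0.4, -0.6]
gripper_width: 0.5
```

>>> arm_command(deltas="0 0 43 0 0 0 0; 0 0 43 0 0 0 0; 0 0 0 0 0 0 0")

```text
time_s: 7.55
ee_pos: [639.0, 208.1, 156.8]
ee_rot: [-179.5, 0.2, 77.8]
force: [-0.3, -0.8, 0.3]
gripper_width: 0.2
```

>>> arm_command(deltas="-35 0 -2 0 0 0 0; -23 0 0 0 0 0 0; -23 0 0 0 0 0 0; -23 0 0 0 0 0 0")

```text
time_s: 8.05
ee_pos: [619.5, 105.8, 163.3]
ee_rot: [-180.0, -0.0, 77.8]
force: [0.4, 1.6, 0.3]
gripper_width: 0.4
```

>>> arm_command(deltas="-22 0 1.5 0 0 0 0; -22 0 5 0 0 0 0; -20.5 0 9 0 0 0 0; -19 0 12 0 0 0 0")

```text
time_s: 8.55
ee_pos: [601.3, 23.9, 134.1]
ee_rot: [-179.9, 0.0, 77.8]
force: [0.4, 0.6, -0.4]
gripper_width: 0.6
```

>>> arm_command(deltas="-16 0 15 0 0 0 0; -24 0 12 0 0 0 0; -11 0 22 0 0 0 0; -6 0 18.6 0 0 0 0")

```text
time_s: 9.05
ee_pos: [589.1, -30.7, 65.4]
ee_rot: [-179.8, -0.1, 77.8]
force: [0.7, 3.9, -1.2]
gripper_width: 0.1
```

>>> arm_command(deltas="-2.4 0 12 0 0 0 0; -1 0 8.5 0 0 0 0; 0 0 3 0 0 0 0; 0 0 0 0 0 0 0")

```text
time_s: 9.55
ee_pos: [589.1, -33.7, 44.0]
ee_rot: [-179.9, 0.0, 77.9]
force: [-0.4, 0.5, -0.4]
gripper_width: 0.8
```

>>> arm_command(deltas="0 0 3 0 0 0 0; 0 0 0 0 0 0 0")

```text
time_s: 9.8
ee_pos: [589.4, -33.7, 41.3]
ee_rot: [-180.0, -0.0, 77.8]
force: [0.8, -0.8, -0.4]
gripper_width: 0.4
```

>>> arm_command(deltas="0 0 -40 0 0 0 45; -30 0 -50 0 0 0 45; -30 0 -50 0 0 0 45; -20 0 -30 0 0 0 45; 0 0 0 0 0 0 45")

```text
time_s: 10.42
ee_pos: [573.4, -113.2, 213.7]
ee_rot: [179.8, -0.0, 77.7]
force: [0.2, 0.6, -0.7]
gripper_width: 44.6
```

Run:
```python
from h import *
s,im=snap('wrist','w4'); print(repr(s['ee_pos']),s['ee_rot'],s['time_s'])
```

```text
array([ 573.40449229, -113.19163942,  213.66143463]) [ 1.79752903e+02 -2.76720862e-03  7.77192825e+01] 10.425
```

View pics/w4.png

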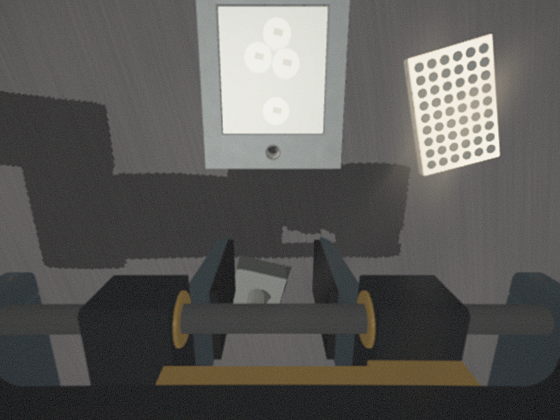

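The lid is down, with the hole at (273,152) and the front edge at v≈168. All four pucks show flat through the window.

Run:
```python
from h import *
s=dict(ee_pos=[573.404,-113.192,213.661],ee_rot=[179.753,-0.003,77.719])
for z in(38,44,55):
    a=onz('wrist',(206,168),z,s);b=onz('wrist',(340,168),z,s);print(z,np.linalg.norm(a-b),'hole',onz('wrist',(273,152),z,s))
print(proj('wrist',(583,-68.4,44),s))
plan((527,-232,125),(180,0,77.75),4,45)
```

```text
38 141.4064219687991 hole [583.20079621 -69.46057366  38.        ]
44 138.95390652215568 hole [583.33629136 -68.77017319  44.        ]
55 134.4576282033093 hole [583.58469915 -67.504439    55.        ]
[272.60151193 151.71306667]
-31.7 -4.7 21.6 -0 -0 0 45; -31.7 -4.7 21.6 -0 -0 0 45; -31.7 -4.8 21.6 -0 -0 0 45; -31.8 -4.7 21.5 -0 -0 0 45
```

>>> arm_command(deltas="-31.7 -4.7 21.6 0 0 0 45; -31.7 -4.7 21.6 0 0 0 45; -31.7 -4.7 21.6 0 0 0 45; -31.7 -4.7 21.6 0 0 0 45; 0 0 0 0 0 0 45")

```text
time_s: 11.1
ee_pos: [524.4, -231.4, 120.7]
ee_rot: [-179.5, -0.1, 77.7]
force: [0.4, 0.5, 0.4]
gripper_width: 45.2
```

Run:
```python
from h import *
s,im=snap('wrist','w5'); print(repr(s['ee_pos']),s['ee_rot'],s['time_s'])
print(proj('wrist',(526.4,-231,71),s))
cv2.imwrite('pics/w5c.png',im[150:330,180:380,::-1].repeat(3,0).repeat(3,1))
```

```text
array([ 524.44635028, -231.35838727,  120.74213878]) [-1.79458255e+02 -1.14948460e-01  7.77200592e+01] 11.1
[276.58363976 235.24200517]
```

View pics/w5c.png

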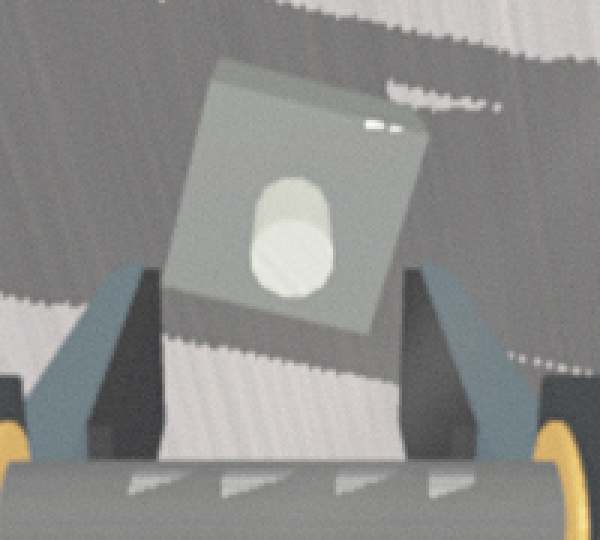

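The pin head top is at (277,236), which is within about 1 px of the prediction. That puts the pin at (526.7,-231.3), so I'll descend and grasp it.

Run:
```python
from h import *
s=dict(ee_pos=[524.446,-231.358,120.742],ee_rot=[-179.458,-.115,77.72]); print(onz('wrist',(277.2,235.7),71,s))
s=state();print(s['ee_pos'],s['ee_rot'])
plan((526.7,-231.3,41),(180,0,77.75),3,45)
```

```text
[ 526.75724701 -231.4337173    71.        ]
[ 525.88072899 -230.8148995   122.20622752] [-1.79633951e+02 -1.10736525e-01  7.77767288e+01]
-0.2 0.5 27.1 -0.1 -0 0 45; -0.1 0.4 27 -0.1 -0.1 0 45; -0.1 0.4 27.1 -0.2 -0 0 45
```

>>> arm_command(deltas="0 0.5 28 0 0 0 45; 0 0.2 27 0 0 0 45; 0 0 24 0 0 0 45; 0 0 0 0 0 0 45; 0 0 0 0 0 0 45")

```text
time_s: 11.78
ee_pos: [528.7, -231.4, 46.4]
ee_rot: [-180.0, 0.0, 77.9]
force: [0.5, -0.3, 0.1]
gripper_width: 45.1
```

>>> arm_command(deltas="0 0 0 0 0 0 12; 0 0 0 0 0 0 12; 0 0 0 0 0 0 12; 0 0 0 0 0 0 12", force=45)

```text
time_s: 12.28
ee_pos: [527.8, -232.0, 46.0]
ee_rot: [-179.9, -0.0, 77.8]
force: [-0.2, 0.6, 3.3]
gripper_width: 18.9
```

>>> arm_command(deltas="0 0 -20 0 0 0 12; 0 0 -30 0 0 0 12; 0 0 -30 0 0 0 12; 0 0 0 0 0 0 12")

```text
time_s: 12.78
ee_pos: [529.2, -232.7, 127.5]
ee_rot: [179.8, 0.1, 77.8]
force: [0.2, 0.2, -1.1]
gripper_width: 18.9
```

Run:
```python
from h import *
s=state();print(s['ee_pos'],s['ee_rot'],s['gripper_width'],s['force'])
plan((583.1,-68.7,126),(180,0,77.75),6,12)
```

```text
[ 529.19426324 -232.7125126   127.5194801 ] [1.79810623e+02 5.99409780e-02 7.78262411e+01] 18.941502984913317 [ 0.21592632  0.17781834 -1.11315806]
28.6 3 0.2 0 0 0 12; 28.6 3 0.2 0 0 0 12; 28.6 3 0.2 0 0 0 12; 28.6 3 0.3 0.1 0 0 12; 28.6 3.1 0.2 0 0 0 12
28.7 3 0.3 0.1 0.1 0.1 12
```

>>> arm_command(deltas="28.6 3 0 0 0 0 12; 28.6 3 0 0 0 0 12; 28.6 3 0 0 0 0 12; 28.6 3 0 0 0 0 12; 28.6 3 0 0 0 0 12")

```text
time_s: 13.4
ee_pos: [571.8, -94.3, 123.7]
ee_rot: [-179.7, -0.0, 77.8]
force: [1.4, -0.8, -0.7]
gripper_width: 19.1
```

>>> arm_command(deltas="28.7 3 0 0 0 0 12; 0 0 0 0 0 0 12; 0 0 12 0 0 0 12; 0 0 0 0 0 0 12; 0 0 0 0 0 0 12")

```text
time_s: 14.02
ee_pos: [581.2, -68.7, 113.1]
ee_rot: [-179.9, 0.0, 77.8]
force: [0.3, 0.0, -0.9]
gripper_width: 19.1
```

Run:
```python
from h import *
s,im=snap('wrist','w6'); print(s['ee_pos'],s['ee_rot'],s['time_s'])
s2=state(); print(s2['ee_pos'],s2['ee_rot'])
p=np.array(s['ee_pos'])
for d in(25,-10,-44): print(d,proj('wrist',p+[0,0,d],s))
print('lidhole',proj('wrist',(583.2,-68.7,44),s))
im2=grab_frame('scene'); 
cv2.imwrite('pics/w6c.png',np.hstack([im[150:330,180:380],im2[120:300,200:400]])[:,:,::-1].repeat(2,0).repeat(2,1))
```

```text
[581.16670974 -68.67744765 113.07607229] [-1.79860624e+02  4.60343378e-03  7.77723786e+01] 14.025
[581.41892704 -68.57396516 113.35870002] [-1.79897028e+02 -5.78079098e-04  7.77815154e+01]
25 [273.12277958 290.52961728]
-10 [273.35311479 260.12196481]
-44 [273.5125621  239.07757589]
lidhole [276.18570035 226.51602619]
```

View pics/w6c.png

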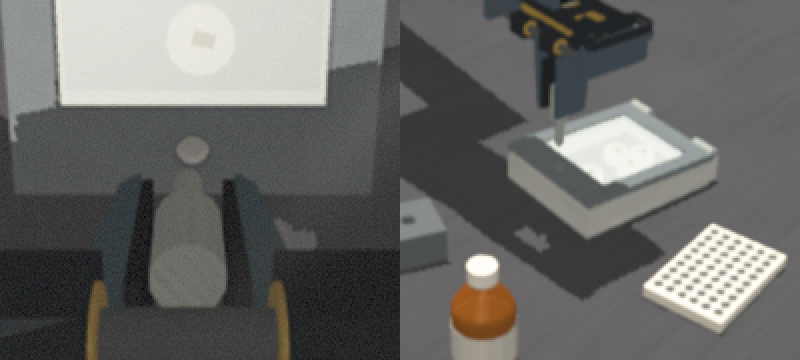

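The lid hole is at (276,225) as predicted and the pin axis is at u=273.5, so the pin needs about 1.8 mm along tool y. I'll correct that and insert gently.

>>> arm_command(deltas="0.4 1.7 10 0 0 0 12; 0 0 8 0 0 0 12; 0 0 0 0 0 0 12; 0 0 6 0 0 0 12; 0 0 0 0 0 0 12")

```text
time_s: 14.75
ee_pos: [582.9, -67.8, 89.0]
ee_rot: [-179.8, -0.0, 77.8]
force: [0.5, -0.6, -1.5]
gripper_width: 18.8
```

>>> arm_command(deltas="0 0 5 0 0 0 12; 0 0 5 0 0 0 12; 0 0 0 0 0 0 12")

```text
time_s: 15.12
ee_pos: [582.8, -67.8, 78.9]
ee_rot: [-179.8, 0.0, 77.8]
force: [0.4, -0.2, -1.2]
gripper_width: 18.8
```

>>> arm_command(deltas="-0.5 0 5 0 0 0 12; 0 0 5 0 0 0 12; 0 0 5 0 0 0 12; 0 0 0 0 0 0 12")

```text
time_s: 15.62
ee_pos: [582.7, -68.3, 63.9]
ee_rot: [-179.8, -0.0, 77.8]
force: [-0.1, 0.0, -1.4]
gripper_width: 19.3
```

>>> arm_command(deltas="0 0 5 0 0 0 12; 0 0 3 0 0 0 12; 0 0 2 0 0 0 12; 0 0 0 0 0 0 12")

```text
time_s: 16.12
ee_pos: [583.1, -68.3, 54.3]
ee_rot: [-179.9, -0.0, 77.8]
force: [0.4, 0.7, -0.1]
gripper_width: 18.8
```

Now pressing the lid shut.

>>> arm_command(deltas="0 0 3 0 0 0 12; 0 0 3 0 0 0 12; 0 0 0 0 0 0 12; 0 0 0 0 0 0 12")

```text
time_s: 16.62
ee_pos: [583.2, -68.5, 48.8]
ee_rot: [-179.9, 0.0, 77.8]
force: [-0.2, -0.0, 5.5]
gripper_width: 18.6
```

>>> arm_command(deltas="0 0 2 0 0 0 12; 0 0 0 0 0 0 12; 0 0 0 0 0 0 12")

```text
time_s: 17.0
ee_pos: [583.3, -68.6, 47.8]
ee_rot: [-180.0, 0.0, 77.8]
force: [-3.6, -0.5, 12.1]
gripper_width: 18.9
```

>>> arm_command(deltas="0 0 1.5 0 0 0 12; 0 0 0 0 0 0 12; 0 0 0 0 0 0 12")

```text
time_s: 17.38
ee_pos: [583.3, -68.6, 47.6]
ee_rot: [-180.0, 0.0, 77.8]
force: [-5.3, -0.6, 18.2]
gripper_width: 18.9
```

>>> arm_command(deltas="0 0 1 0 0 0 12; 0 0 0 0 0 0 12; 0 0 0 0 0 0 12; 0 0 0 0 0 0 12")

```text
time_s: 17.88
ee_pos: [583.4, -68.6, 47.5]
ee_rot: [180.0, 0.0, 77.8]
force: [-5.9, 0.6, 22.9]
gripper_width: 18.8
```

Run:
```python
from h import *
s=state();print(s['ee_pos'],s['force'],s['gripper_width'],s['time_s'])
a=grab_frame('scene')[140:260,230:390]; b=grab_frame('side')[170:290,220:380]
cv2.imwrite('pics/f.png',cv2.resize(np.hstack([a,b]),None,fx=2.5,fy=2.5,interpolation=2)[:,:,::-1])
```

```text
[583.38807661 -68.6126789   47.49635361] [-5.93352157  0.60799181 22.89127559] 18.77819839995701 17.875
```

View pics/f.png

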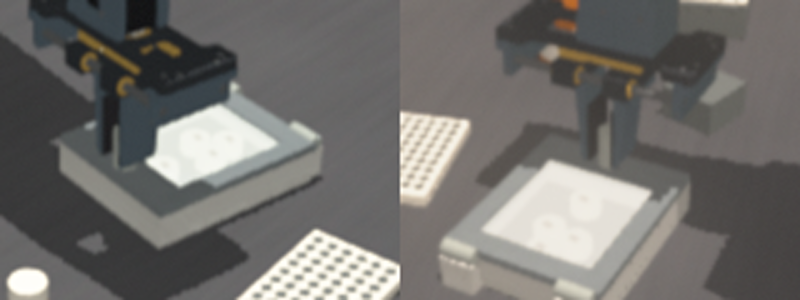

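Both views show the lid flat and the pin held down. The TCP at z=47.5 against an expected 48, and the force rising sharply without further travel, mean the stop has been reached.

```bash
python3 -c "
from workcell import *
print(job_done()); s=state(); print(s['ee_pos'],s['force'],s['gripper_width'])"
```

```text
the job is handed in; nothing more can be done
None
the job is handed in; nothing more can be done
```

I handed the job in at about 18 s with the chamber shut and the gripper still pressing the pin down; the system gave no verdict.

I lifted the top puck off the heap and set it on a clear part of the tray floor. Then I swung the lid down and took the pin from its block. It went through both holes with almost no resistance, and I pressed it until its head met a hard stop.

- **Pucks:** the wrist picture taken after placing showed all four flat and separate, and they still looked flat through the window once the lid was down.
- **Lid and pin:** in the last reading the tool tip was at 47.5 mm, against about 48 mm expected for the head on a shut lid. The downward push was about 23 N, with the pin gripped at 18.8 mm finger opening (45 N set). The last pictures show the lid lying flat. I did not measure the lid angle directly.
- **Sideways load:** there was a residual side force of about 6 N, so the pin may be leaning lightly on one side of a hole.
- **Disagreements:** my rough readings from the scene and side cameras differed by about 10–15 mm, so I used the closer wrist-camera measurements, which agreed to about 1 mm for the holes and pin and about 4 mm for the top puck.
- **Bystanders:** I kept the arm clear of the well plate, bottle and tip box, but did not re-measure their positions at the end.

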